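# Close a gluing jig with its pressing plate

### The arm

A 7-joint arm with a two-finger parallel gripper is mounted at the origin on the work surface. World frame = base frame: x ahead of the robot, y to its left, z up, the work surface at z = 0. Lengths are in m, angles in rad, forces in N, time in s.
With the tool pointing down it reaches from about 0.425 to 0.8 m from the base axis. Payload 8.3 kg.
Tool frame: the origin (TCP) lies midway between the tips of the shut fingers; the grasp point (between the pads) lies 19 mm behind it (ctrl.grip_point_offset is the distance from the TCP to the grasp point, in m); z points along the fingers, y is the direction in which the jaws open and shut (so a half turn about z gives the same grasp; the last joint's range is limited). The gripper opens to 85 mm and grips with 20 to 120 N. Pads are 22 mm wide; open, the fingers measure 114 mm over their backs; the gripper's body (76 mm by 85 mm) begins 54 mm behind the grasp point. The pads swing forward as they close: fully open they stand 13 mm farther back than shut.
Start: joints at [-1.252, 0.383, 0.016, 1.37, -0.006, 1.388, -0.046], TCP at [0.233, 0.58, 0.211] pointing down, gripper open.
Joint ranges: [-2.95, 2.95], [-0.25, 2.06], [-1.52, 1.56], [0.18, 2.33], [-1.44, 4.58], [0.02, 2.06], [-3.01, 3.01]. Speed limits (rad/s): [2.39, 2.39, 3.01, 3.01, 3.14, 3.14, 3.14].

### API

Orientations are given as a 3x3 rotation matrix whose columns are the frame's x, y, z axes.
In Python, from rig import ctrl, vision, sign_off, nets gives the robot as it stands.
- The arm moves only by the tool send_rows, never from a script. Its argument "plan" is a list that holds one entry, the list of rows, each a list of 5 numbers: the closure, from -1 (fully open) to 1 (shut), then the shift along the tool's x, y, z in cm, then the turn about the tool's z in degrees. In form: [[[hand, dx, dy, dz, yaw], ...]]. A call has 1 to 12 rows; each row is the pose to reach, as a shift and turn from the pose commanded when the call began, along the tool's axes at that moment; what a row does not reach only later rows make up. A row lasts 1/10 s, in which the tool goes at most 50 mm and 8.59 degrees, less where a joint would pass 70% of its speed; a pose out of reach is approached as far as the arm can. A call with a gripper value outside its range is refused whole. The fingers move at their own pace and stop on an object; "grip_force" is the grip in N (left out, the last holds). Time passes only in rows, so rows that repeat a pose let the fingers close. It gives the time, the measured TCP pose, the force and the opening at its end, in the units of the state.
- ctrl.get_obs(): the state, without advancing time (a new reading comes with each control period).
- vision.camera(name): name is "scene" or "top"; returns a dict with "pixels" (480x640x3 uint8, blue, green, red), "vfov" (degrees; the focal length in pixels is half the picture's height over the tangent of half this angle, whatever the lens; pixels are square), "cx", "cy" (the principal point, pixels), "D" ([k1, k2, p1, p2, k3] as OpenCV has them; the pictures are not rectified), "world_to_cam" (4x4, takes a point from world to camera coordinates). Camera axes: x right, y down, z forward; pixel columns grow to the right and rows downward; lengths in m; the calibration is good to about 2 mm. A picture is of the moment at which its call begins. There is no depth.
- sign_off(): hands the job in, once; it reports no verdict.
Trained networks look in the newest picture that a camera, given by its name, has taken for a name from the list of things; names that differ only in an ending like _2 or _b are one class to them, and where a whole thing is asked for, a point or a joint stands for the part that bears it (a point fixed in the world has none). Each returns a list of dicts, best first, with "confidence" (0 to 1); they miss things now and then, are a little off and sometimes report something else, mostly with a low value. They report only what shows in the picture. A call takes as long as a camera call.
- nets.cut_out(camera, thing): "region" (480x640 bool, what is visible of it) and "point" ([column, row] in pixels, amid what is visible of it).
The state is a dict: "clock": time; "joints": joint angles; "dq": joint speeds; "joint_efforts": joint torques, N m; "tool_pos": TCP position; "tcp_rot": TCP orientation; "force": force on the tool from outside, world axes, zero at the start; "moment": the same for the moment, N m; "finger_gap": finger opening in m.
Only numpy, scipy, OpenCV 4.12 (cv2) and the standard library are available. Lean on these libraries where they do the work, as an engineer would, in place of code of your own. Each camera call takes 0.05 s, during which the arm holds its last target.

### The job

In this lyre maker's shop a glued-up wooden blank lies in the gluing jig, between two upright steel guide pins. Take the longer of the two plywood pressing plates by its handle and, keeping it level, lower it over both guide pins until it lies flat on the blank, then let go; do not drop it. Leave the shorter plate where it is.

Things in the scene. Friction and masses are not known exactly. Their poses are not given: they have to be found in the camera images.
- press_plate: Longer plate, the one to use: plywood 200 x 90 x 15 mm, flat on the bench, about 0.3 kg. Two 26 mm through holes 70 mm either side of the middle. Central wooden handle 70 mm long (along x), 26 mm wide (along y), from the plate's top face to 60 mm above its underside. Origin: centre of the underside; x along its length through both holes, z up. Symmetric: may go on either way round.
- jig: Fixed jig: plywood base 240 x 110 x 18 mm; striped blank 100 x 70 mm fixed in its middle, its top 38 mm above the bench (the plate's underside when home). Two steel pins of 14 mm, 70 mm either side of the middle: straight to 52 mm above the bench, then tapering to 4 mm at 74 mm. Origin: centre of the base's underside, at bench height; x through both pins, z up.
- short_plate: Bystander, not to be moved: a shorter plate of the same plywood, 145 x 90 x 15 mm, 26 mm holes only 88 mm apart, handle 53 mm long and 26 mm wide, its top 60 mm above the underside. Loose on the bench. Origin: centre of the underside; x along its length, z up.

How it is judged:
On the way:
1. the longer plate is held in the fingers, clear of the bench (height (world z) of press_plate above 0.05 m and contact force between the fingers and press_plate above 0.5 N), for 0.1 s.
At the end, for the whole second after the job is handed in: The longer plate lies at rest over both guide pins: its middle within 12 mm of the jig's middle, its length along the jig's within 10 degrees (either way round), its underside 38 mm above the bench within 4 mm, and level within 3.4 degrees (horizontal distance between press_plate and jig below 0.012 m and angle between the x axis of press_plate and the x axis of jig, either way round below 0.175 rad and z of press_plate in the frame of jig between 0.034 and 0.042 m and angle between press_plate's own z axis and vertical below 0.06 rad and linear speed of press_plate below 0.02 m/s); the robot touches nothing.
It fails at once if the longer plate is tipped more than 20 degrees from level (angle between press_plate's own z axis and vertical above 0.35 rad).
It fails at once if the longer plate is dropped (falls freely by more than about 10 mm, faster than 0.45 m/s with no finger on it) (linear speed of press_plate above 0.45 m/s and contact force between the fingers and press_plate below 0.05 N).
It fails at once if the shorter plate is moved more than 30 mm (distance of short_plate from where it was at the start of the episode above 0.03 m).
It also fails if it takes over 38 s, if anything falls off the work surface, if the arm or the gripper's body presses on something with over 40 N, if the wrist force passes 120 N, or if a joint passes its speed limit or range.

## Working session

There is one attempt and no reset: what is moved stays moved. The work goes in short steps, Python scripts to look and compute and a tool call to move; the robot and the scene stay as the last step left them, time stands still between calls to the robot, and variables do not carry over. Pictures are saved under pics/ and viewed, and the job is handed in when it is done.

Besides the shell and the picture viewer there is one more tool, called after "Request:" by a JSON object that holds its "api" and its "payload". send_rows: Moves the arm, as the interface text tells. Its arguments: {"type":"object","properties":{"plan":{"type":"array","items":{"type":"array","items":{"type":"array","items":{"type":"number"}}}},"grip_force":{"type":"number"}},"required":["plan"]}

```bash
ls; mkdir -p pics; cat > h.py <<'E'
import numpy as np, cv2
from rig import ctrl, vision, sign_off, nets
def K(c):
    f=240/np.tan(np.radians(c['vfov'])/2); return np.array([[f,0,c['cx']],[0,f,c['cy']],[0,0,1.]])
def toworld(c,px,z):
    px=np.asarray(px,float).reshape(-1,1,2)
    n=cv2.undistortPoints(px,K(c),np.array(c['D'],float)).reshape(-1,2)
    T=np.array(c['world_to_cam']);R=T[:3,:3];t=T[:3,3];o=-R.T@t
    d=np.c_[n,np.ones(len(n))]@R
    return o+d*((z-o[2])/d[:,2])[:,None]
def proj(c,P):
    T=np.array(c['world_to_cam']);r=cv2.Rodrigues(T[:3,:3])[0]
    return cv2.projectPoints(np.asarray(P,float).reshape(-1,1,3),r,T[:3,3],K(c),np.array(c['D'],float))[0].reshape(-1,2)
E
python3 - <<'E'
from h import *
o=ctrl.get_obs(); print(o)
for n in ['scene','top']:
    c=vision.camera(n); cv2.imwrite(f'pics/{n}0.png',c['pixels']); print(n,c['vfov'],c['D'],c['world_to_cam'])
    for t in ['press_plate','jig','short_plate']:
        for r in nets.cut_out(n,t):
            m=r['region'].astype(np.uint8); rc=cv2.minAreaRect(cv2.findNonZero(m))
            print(t,r['confidence'],r['point'],m.sum(),rc)
E
```

```text
pics
{'clock': 0.0, 'joints': array([-1.25190549,  0.38423721,  0.01635685,  1.37119129, -0.00627773,
        1.38819417, -0.04649368]), 'dq': array([ 2.73478268e-04,  1.13458648e-03, -9.04232104e-04,  7.35902991e-04,
       -1.21587058e-03,  5.56980155e-04, -9.36644193e-05]), 'joint_efforts': array([-1.76760777e-04, -6.27599287e+01,  8.44256915e-01, -3.71816933e+01,
        1.66657486e-02,  1.43237165e-02, -3.90948492e-05]), 'tool_pos': array([0.23262351, 0.57949635, 0.21026256]), 'tcp_rot': array([[-9.28032356e-01,  3.72498956e-01, -6.89054971e-04],
       [ 3.72499590e-01,  9.28030500e-01, -1.85666922e-03],
       [-5.21433178e-05, -1.97972180e-03, -9.99998039e-01]]), 'force': array([ 0.35158126,  0.42129651, -0.69718078]), 'moment': array([-0.00985005,  0.02432169,  0.00213361]), 'finger_gap': 0.08559236209217018}
scene 44.009823800303685 [-0.03743135  0.          0.          0.          0.        ] [[ 0.65884446  0.75216269  0.01323914 -0.32252212]
 [ 0.56130622 -0.47979761 -0.67433641 -0.24962246]
 [-0.50085858  0.45171401 -0.73830558  1.20488063]
 [ 0.          0.          0. 
[... 276 characters left out ...]
234375)
short_plate 0.59 [343.4, 266.1] 4518 ((346.37615966796875, 265.5871887207031), (84.48029327392578, 60.726192474365234), 73.3007583618164)
top 52.76563900317134 [0.03830959 0.         0.         0.         0.        ] [[-0.00235517 -0.99997727  0.0063177  -0.00614661]
 [-0.99955976  0.00216724 -0.02959038  0.50126415]
 [ 0.02957602 -0.0063846  -0.99954214  0.93228663]
 [ 0.          0.          0.          1.        ]]
press_plate 0.83 [164.8, 222.4] 5159 ((165.0342559814453, 216.57534790039062), (105.34940338134766, 52.205970764160156), 87.35746002197266)
jig 0.72 [462.7, 212.8] 7258 ((460.3873291015625, 213.3196563720703), (124.09342193603516, 58.449615478515625), 89.25594329833984)
```

View pics/scene0.png

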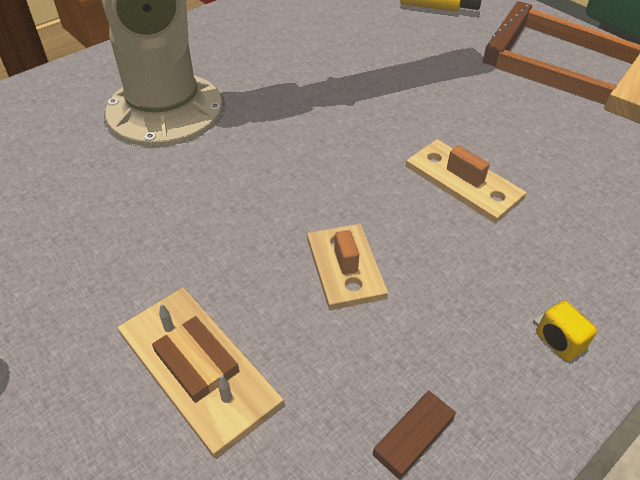

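View pics/top0.png

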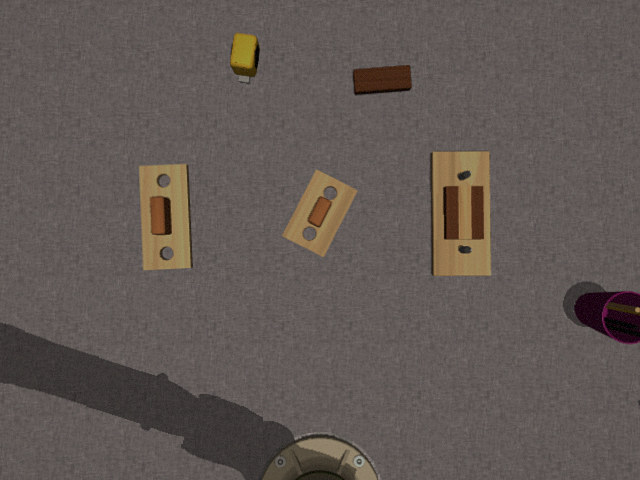

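The scene view shows the long plate at about (466,178), the short plate at (346,266), and the jig at (200,370), with its pins at (166,318) and (224,390). In the top view the long plate is at (165,217), with its holes at (163,180) and (167,253). The jig is at (461,213) and the short plate lies between the two. I'll fit poses to the masks next.

```bash
cat > fit.py <<'E'
from h import *
from scipy.optimize import minimize
def box(lx,ly,z0,z1): return np.array([[a*lx/2,b*ly/2,z] for a in(-1,1) for b in(-1,1) for z in(z0,z1)])
M={'press_plate':[box(.2,.09,0,.015),box(.07,.026,.015,.06)],
'jig':[box(.24,.11,0,.018),box(.10,.07,.018,.038)],
}
for s in(-1,1):
    M['jig'].append(box(.010,.010,.018,.052)+[s*.07,0,0]); M['jig'].append(box(.006,.006,.052,.072)+[s*.07,0,0])
S=4
def sil(c,parts,p,z=0):
    x,y,a=p[:3]; R=np.array([[np.cos(a),-np.sin(a),0],[np.sin(a),np.cos(a),0],[0,0,1]])
    m=np.zeros((480*S,640*S),np.uint8)
    for P in parts:
        q=(proj(c,P@R.T+[x,y,z])+.5)*S-.5
        cv2.fillConvexPoly(m,cv2.convexHull(np.round(q*16).astype(np.int32)),1,shift=4,lineType=8)
    return m
def fit(name,cams,p0,z=0):
    obs=[]
    for c,r in cams:
        m=r.astype(np.uint8); cs,_=cv2.findContours(m,cv2.RETR_EXTERNAL,cv2.CHAIN_APPROX_NONE)
        f=np.zeros_like(m); cv2.drawContours(f,[max(cs,key=cv2.contourArea)],-1,1,-1)
        obs.append((c,cv2.resize(f,None,fx=S,fy=S,interpolation=cv2.INTER_NEAREST)))
    def cost(p):
        s=0
        for c,f in obs:
            m=sil(c,M[name],p,z); s+=1-(m&f).sum()/(m|f).sum()
        return s/len(obs)
    b=minimize(cost,p0,method='Nelder-Mead',options=dict(initial_simplex=np.array([p0]+[np.array(p0)+d for d in np.diag([.012,.012,.08])]),xatol=2e-4,fatol=1e-4))
    return b.x,b.fun
E
python3 - <<'E'
from fit import *
C={n:vision.camera(n) for n in('scene','top')}
pics={n:C[n]['pixels'].copy() for n in C}
for t in['press_plate','jig']:
    R={n:nets.cut_out(n,t)[0]['region'] for n in C}
    top=C['top']; w=toworld(top,[cv2.minAreaRect(cv2.findNonZero(R['top'].astype(np.uint8)))[0]],.015)[0]
    p0=[w[0],w[1],0.0]
    for ns in(['top'],['scene'],['top','scene']):
        p,f=fit(t,[(C[n],R[n]) for n in ns],p0); print(t,ns,p,f)
    for n in C:
        m=sil(C[n],M[t],p); m=cv2.resize(m,(640,480),interpolation=cv2.INTER_NEAREST)
        cs,_=cv2.findContours(m,0,1); cv2.drawContours(pics[n],cs,-1,(0,255,0),1)
top=C['top']
print('holes',toworld(top,[[163.5,180.5],[167,253.5]],.015)[:,:2])
for n in pics: cv2.imwrite(f'pics/fit_{n}.png',pics[n])
a=cv2.resize(pics['top'][130:290,100:220],None,fx=3,fy=3); b=cv2.resize(pics['top'][130:290,410:520],None,fx=3,fy=3)
cv2.imwrite('pics/fit_zoom.png',np.hstack([a,b]))
E
```

```text
Traceback (most recent call last):
IndexError: list index out of range
```

Missed detection; I'll retry with repeats.

```bash
cat > run.py <<'E'
from fit import *
C={n:vision.camera(n) for n in('scene','top')}
pics={n:C[n]['pixels'].copy() for n in C}
for t in['press_plate','jig']:
    R={}
    for n in C:
        for k in range(5):
            r=nets.cut_out(n,t)
            if r and r[0]['confidence']>.4: R[n]=r[0]['region'];break
            C[n]=vision.camera(n)
    print(t,list(R))
    p0=[.5,.27,0.0] if t[0]=='p' else [.5,-.23,0]
    for ns in(['top'],['scene'],['top','scene']):
        if not all(n in R for n in ns): continue
        p,f=fit(t,[(C[n],R[n]) for n in ns],p0); print(t,ns,p,f)
    for n in C:
        m=sil(C[n],M[t],p); m=cv2.resize(m,(640,480),interpolation=cv2.INTER_NEAREST)
        cs,_=cv2.findContours(m,0,1); cv2.drawContours(pics[n],cs,-1,(0,255,0),1)
top=C['top']
print('holes',toworld(top,[[163.5,180.5],[167,253.5]],.015)[:,:2])
for n in pics: cv2.imwrite(f'pics/fit_{n}.png',pics[n])
a=cv2.resize(pics['top'][130:290,100:220],None,fx=3,fy=3); b=cv2.resize(pics['top'][130:290,410:520],None,fx=3,fy=3)
cv2.imwrite('pics/fit_zoom.png',np.hstack([a,b]))
E
python3 run.py
```

```text
press_plate ['scene', 'top']
press_plate ['top'] [0.5  0.27 0.  ] 1.0
press_plate ['scene'] [0.53641603 0.29542178 0.05301846] 0.029151999593346134
press_plate ['top', 'scene'] [0.53641603 0.29542178 0.05301846] 0.514575999796673
jig ['scene', 'top']
jig ['top'] [ 0.54049191 -0.27315067  0.00952479] 0.031729521019871476
jig ['scene'] [ 0.54184391 -0.2735233   0.00116502] 0.0178341880573184
jig ['top', 'scene'] [ 0.54181444 -0.27327898  0.00428046] 0.026265395901752864
holes [[0.60527615 0.2986778 ]
 [0.46517069 0.2911475 ]]
```

View pics/fit_zoom.png

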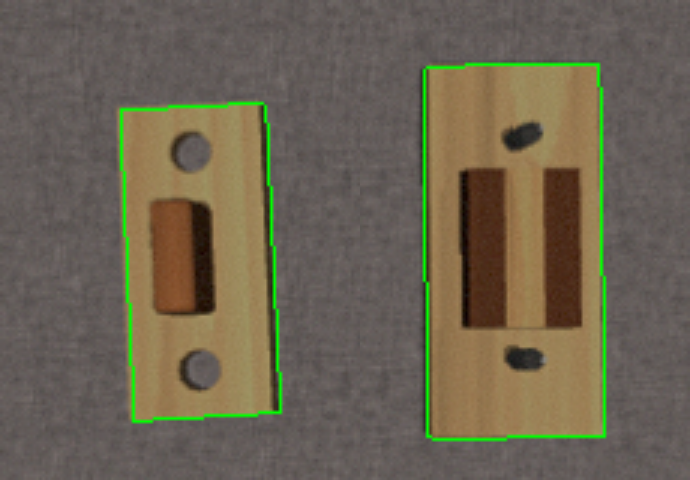

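View pics/fit_scene.png

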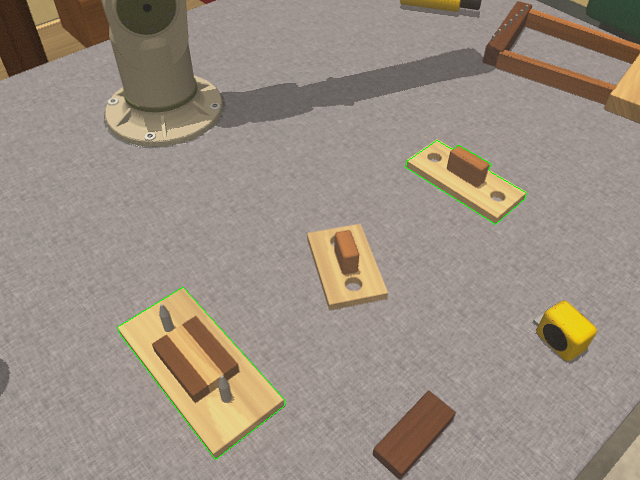

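Scene fit and the top-view hole positions agree: the plate is at (0.536, 0.295) with yaw 0.053, and the jig is at (0.5415, -0.2733) with yaw about 0.004. The top-view plate mask locked onto something else this time, so I'm not using it.

Request:
{"api": "send_rows", "payload": {"plan": [[[-1, -4, -1.5, 0.5, -4], [-1, -8, -3, 1, -8], [-1, -12, -4.6, 2, -12], [-1, -16, -6.2, 3, -16], [-1, -20, -7.7, 4, -20], [-1, -24, -9.3, 5, -24], [-1, -28, -10.9, 6, -24.9], [-1, -32, -12.5, 6.5, -24.9], [-1, -36, -14, 7, -24.9], [-1, -38.7, -15.1, 7, -24.9], [-1, -38.7, -15.1, 7, -24.9], [-1, -38.7, -15.1, 7, -24.9]]], "grip_force": 60}}

```text
clock: 2.2
tool_pos: [0.5361, 0.295, 0.1411]
tcp_rot: [[-0.999, -0.051, -0.0], [-0.051, 0.999, -0.0], [0.0, -0.0, -1.0]]
force: [-0.1, 0.8, 0.3]
finger_gap: 0.0854
```

```bash
cat > st.py <<'E'
from h import *
import sys
o=ctrl.get_obs();R=o['tcp_rot']
print(o['clock'],o['tool_pos'].round(4),'yaw(y-90)',np.degrees(np.arctan2(-R[0,1],R[1,1])).round(2),'R',R.round(4).tolist(),'F',o['force'].round(1),'M',o['moment'].round(2),'gap',round(o['finger_gap'],4),'q',o['joints'].round(2))
if len(sys.argv)>3:
    t=np.array([float(v) for v in sys.argv[1:4]]); print('shift cm',(100*R.T@(t-o['tool_pos'])).round(2))
E
python3 st.py 0.536 0.2953 0.022
python3 - <<'E'
from h import *
for n in('scene','top'):cv2.imwrite(f'pics/{n}1.png',vision.camera(n)['pixels'])
E
```

```text
2.2 [0.5361 0.295  0.1411] yaw(y-90) 2.92 R [[-0.9987, -0.051, -0.0002], [-0.051, 0.9987, -0.0], [0.0002, -0.0, -1.0]] F [-0.1  0.8  0.3] M [0.02 0.   0.  ] gap 0.0854 q [-0.66  0.4   0.14  1.52 -0.06  1.23  1.11]
shift cm [1.000e-02 3.000e-02 1.191e+01]
```

View pics/scene1.png

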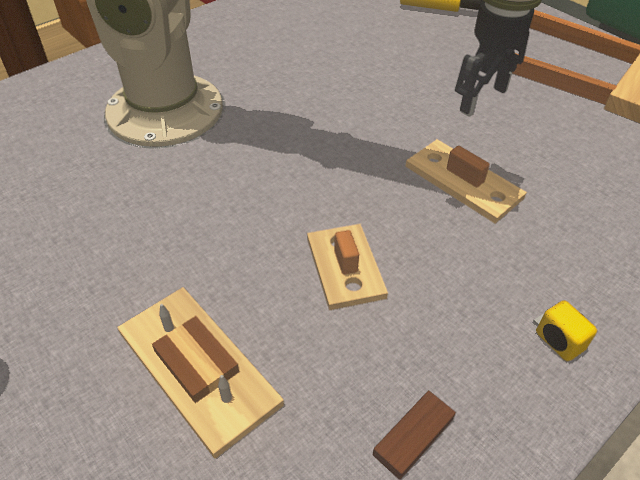

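The gripper is above the long plate, with its fingers at about (467,105) and (503,90), straddling the handle direction. Descending and closing.

Request:
{"api": "send_rows", "payload": {"plan": [[[-1, 0, 0, 3, 0], [-1, 0, 0, 6, 0], [-1, 0, 0, 8.5, 0], [-1, 0, 0, 10, 0], [-1, 0, 0, 11, 0], [-1, 0, 0, 11.7, 0], [-1, 0, 0, 11.9, 0], [-1, 0, 0, 11.9, 0], [-1, 0, 0, 11.9, 0]]]}}

```text
clock: 3.2
tool_pos: [0.5363, 0.296, 0.0232]
tcp_rot: [[-0.999, -0.053, 0.001], [-0.053, 0.999, 0.001], [-0.001, 0.001, -1.0]]
force: [-0.7, 0.1, -0.5]
finger_gap: 0.0853
```

Request:
{"api": "send_rows", "payload": {"plan": [[[0, 0, 0, 0, 0], [0.4, 0, 0, 0, 0], [0.8, 0, 0, 0, 0], [1, 0, 0, 0, 0], [1, 0, 0, 0, 0], [1, 0, 0, 0, 0], [1, 0, 0, 0, 0], [1, 0, 0, 0, 0], [1, 0, 0, 0, 0], [1, 0, 0, 0, 0]]]}}

```text
clock: 4.2
tool_pos: [0.5359, 0.2958, 0.0226]
tcp_rot: [[-0.999, -0.053, 0.0], [-0.053, 0.999, 0.0], [-0.0, 0.0, -1.0]]
force: [-0.2, 0.1, 5.0]
finger_gap: 0.025
```

```bash
python3 st.py
python3 - <<'E'
from h import *
for n in('scene','top'):cv2.imwrite(f'pics/{n}2.png',vision.camera(n)['pixels'])
c=cv2.imread('pics/scene2.png')[60:260,340:580];cv2.imwrite('pics/scene2z.png',cv2.resize(c,None,fx=3,fy=3))
E
```

```text
4.2 [0.5359 0.2958 0.0226] yaw(y-90) 3.03 R [[-0.9986, -0.0528, 0.0005], [-0.0528, 0.9986, 0.0003], [-0.0005, 0.0003, -1.0]] F [-0.2  0.1  5. ] M [-0.09  0.05  0.05] gap 0.025 q [-0.65  0.51  0.13  1.63 -0.07  1.    1.12]
```

View pics/scene2z.png

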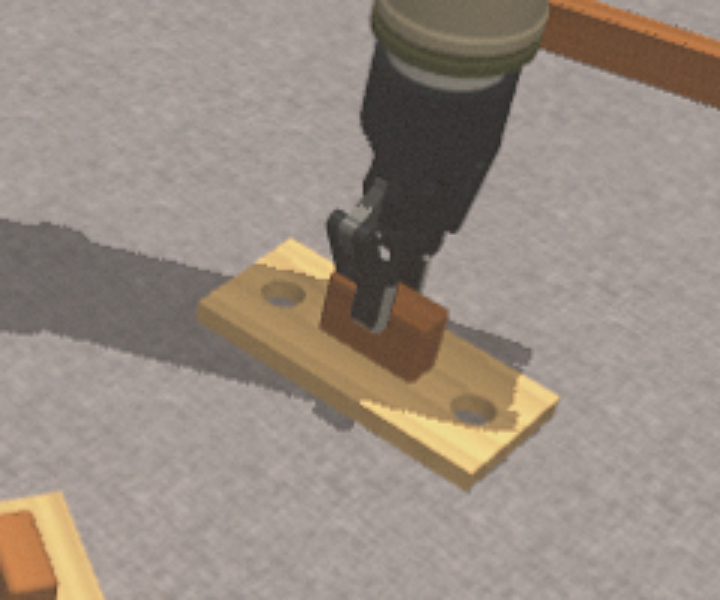

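The zoomed picture shows a finger on the handle's near side at about (367,310), near its middle. The gap is 25 mm, so the handle is gripped. Lifting.

Request:
{"api": "send_rows", "payload": {"plan": [[[1, 0, 0, -0.5, 0], [1, 0, 0, -1.5, 0], [1, 0, 0, -3, 0], [1, 0, 0, -5, 0], [1, 0, 0, -7, 0], [1, 0, 0, -9.5, 0], [1, 0, 0, -12, 0], [1, 0, 0, -13.5, 0], [1, 0, 0, -14, 0], [1, 0, 0, -14, 0], [1, 0, 0, -14, 0]]], "grip_force": 70}}

```text
clock: 5.4
tool_pos: [0.5352, 0.2954, 0.1614]
tcp_rot: [[-0.999, -0.053, -0.001], [-0.053, 0.999, -0.001], [0.001, -0.001, -1.0]]
force: [-0.1, 1.2, -3.0]
finger_gap: 0.0245
```

```bash
python3 st.py 0.5415 -0.2733 0.16
python3 - <<'E'
from h import *
for n in('scene','top'):cv2.imwrite(f'pics/{n}3.png',vision.camera(n)['pixels'])
E
```

```text
5.4 [0.5352 0.2954 0.1614] yaw(y-90) 3.03 R [[-0.9986, -0.0528, -0.0013], [-0.0528, 0.9986, -0.0008], [0.0013, -0.0007, -1.0]] F [-0.1  1.2 -3. ] M [-0.04  0.   -0.02] gap 0.0245 q [-0.66  0.38  0.14  1.49 -0.06  1.28  1.11]
shift cm [  2.37 -56.83   0.19]
```

View pics/scene3.png

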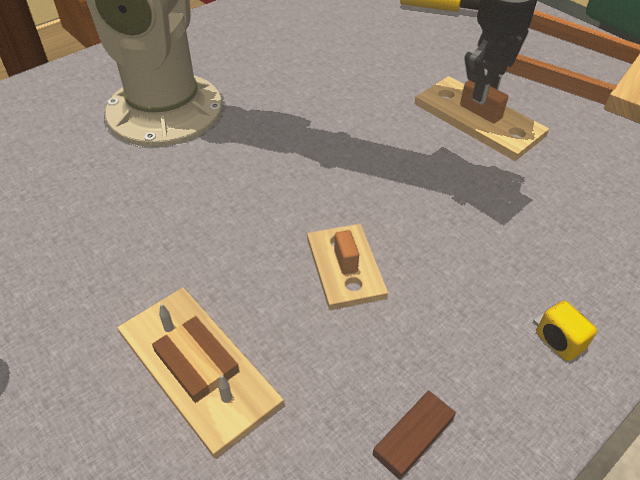

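The plate is held level at about (482,115). Its underside is roughly 0.14 m up and the force is about 3 N. Carrying it over to the jig.

Request:
{"api": "send_rows", "payload": {"plan": [[[1, 0, -1, 0, 0], [1, 0.1, -2.5, 0, 0], [1, 0.2, -5, 0, 0.2], [1, 0.3, -8, 0, 0.4], [1, 0.5, -11, 0, 0.6], [1, 0.6, -14, 0, 0.8], [1, 0.7, -17, 0, 1], [1, 0.9, -20, 0, 1.2], [1, 1.0, -23, 0, 1.4], [1, 1.1, -26, 0, 1.6], [1, 1.2, -28, 0, 1.8], [1, 1.2, -29, 0, 1.9]]]}}

```text
clock: 6.7
tool_pos: [0.5384, 0.0012, 0.1624]
tcp_rot: [[-1.0, -0.015, -0.0], [-0.015, 1.0, -0.001], [0.0, -0.001, -1.0]]
force: [0.7, 0.7, -3.2]
finger_gap: 0.0243
```

```bash
python3 st.py 0.5415 -0.2733 0.16
```

```text
6.7 [0.5384 0.0012 0.1624] yaw(y-90) 0.83 R [[-0.9999, -0.0146, -0.0001], [-0.0146, 0.9999, -0.001], [0.0001, -0.001, -1.0]] F [ 0.7  0.7 -3.2] M [-0.02  0.05 -0.04] gap 0.0243 q [-0.32  0.23  0.3   1.7  -0.07  1.23  1.58]
shift cm [  0.09 -27.45   0.26]
```

Request:
{"api": "send_rows", "payload": {"plan": [[[1, 0, -1.5, 0, 0], [1, 0, -4, 0, 0], [1, 0, -7, 0, 0.3], [1, 0, -10, 0, 0.6], [1, 0, -13, 0, 0.6], [1, 0, -16, 0, 0.6], [1, 0, -19, 0, 0.6], [1, 0, -22, 0, 0.6], [1, 0, -24.5, 0, 0.6], [1, 0, -26.5, 0, 0.6], [1, 0, -27.4, 0, 0.6], [1, 0, -27.4, 0, 0.6]]]}}

```text
clock: 7.9
tool_pos: [0.5438, -0.2697, 0.162]
tcp_rot: [[-1.0, -0.007, -0.001], [-0.007, 1.0, -0.0], [0.001, -0.0, -1.0]]
force: [0.5, -0.2, -2.9]
finger_gap: 0.0245
```

Request:
{"api": "send_rows", "payload": {"plan": [[[1, 0, 0, 0, 0], [1, 0, 0, 0, 0], [1, 0, 0, 0, 0]]]}}

```text
clock: 8.2
tool_pos: [0.5449, -0.267, 0.1623]
tcp_rot: [[-1.0, -0.011, 0.0], [-0.011, 1.0, 0.001], [-0.0, 0.001, -1.0]]
force: [1.2, -0.6, -2.2]
finger_gap: 0.0245
```

```bash
python3 st.py 0.5415 -0.2733 0.16
python3 - <<'E'
from fit import *
for n in('scene','top'):
    c=vision.camera(n);im=c['pixels'];cv2.imwrite(f'pics/{n}4.png',im)
    o=ctrl.get_obs();z=o['tool_pos'][2]-.0226
    for r in nets.cut_out(n,'press_plate'):
        print(n,r['confidence'],r['point'])
        if n=='scene' and r['confidence']>.4:
            print(fit('press_plate',[(c,r['region'])],[o['tool_pos'][0],o['tool_pos'][1],0.],z))
E
```

```text
8.2 [ 0.5449 -0.267   0.1623] yaw(y-90) 0.64 R [[-0.9999, -0.0111, 0.0001], [-0.0111, 0.9999, 0.0006], [-0.0001, 0.0006, -1.0]] F [ 1.2 -0.6 -2.2] M [ 0.09 -0.01  0.06] gap 0.0245 q [ 0.07  0.39  0.44  1.51 -0.17  1.28  2.12]
shift cm [ 0.34 -0.62  0.23]
scene 0.63 [196.6, 320.2]
(array([ 0.54507431, -0.2667368 ,  0.01373315]), np.float64(0.23070441432980004))
scene 0.61 [344.1, 265.4]
(array([ 0.54478263, -0.26730867,  0.        ]), np.float64(1.0))
top 0.67 [477.2, 217.4]
top 0.37 [447.0, 220.8]
```

View pics/scene4.png

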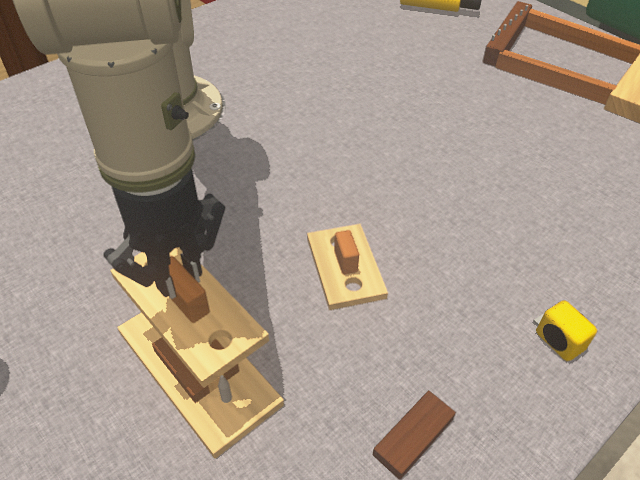

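View pics/top4.png

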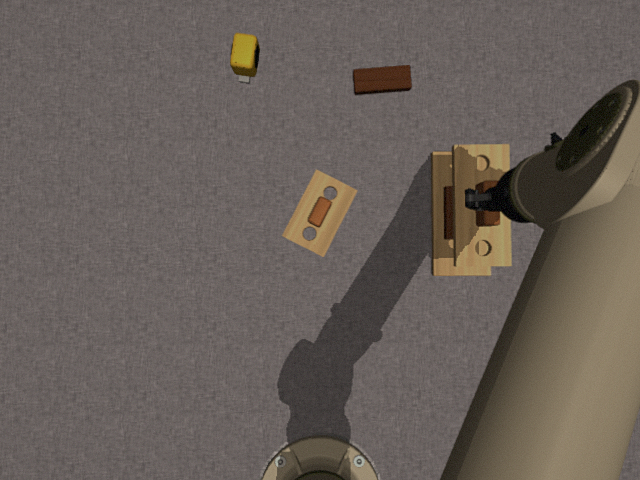

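The plate is held above the jig. In the top view its holes are at about (483,163) and (484,248). The tool reads a few mm off target, so I'll measure the plate itself, using its holes and corners in both views.

```bash
python3 st.py 0.5415 -0.2733 0.16 
python3 - <<'E'
from fit import *
im=cv2.imread('pics/top4.png');cv2.imwrite('pics/top4z.png',cv2.resize(im[130:285,425:545],None,fx=5,fy=5,interpolation=cv2.INTER_CUBIC)[:,:])
im=cv2.imread('pics/scene4.png');cv2.imwrite('pics/scene4z.png',cv2.resize(im[240:400,100:280],None,fx=4,fy=4,interpolation=cv2.INTER_CUBIC))
E
```

```text
8.4 [ 0.5446 -0.2681  0.1624] yaw(y-90) 0.56 R [[-1.0, -0.0098, 0.0001], [-0.0098, 1.0, 0.0], [-0.0001, 0.0, -1.0]] F [ 0.  -1.  -2.3] M [-0.01 -0.03  0.01] gap 0.0243 q [ 0.07  0.39  0.44  1.51 -0.17  1.28  2.12]
shift cm [ 0.31 -0.52  0.24]
```

View pics/top4z.png

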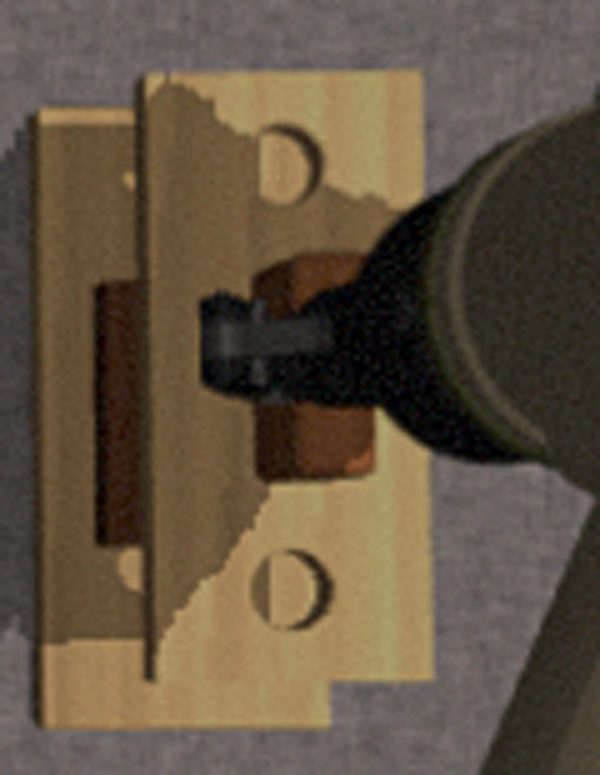

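View pics/scene4z.png

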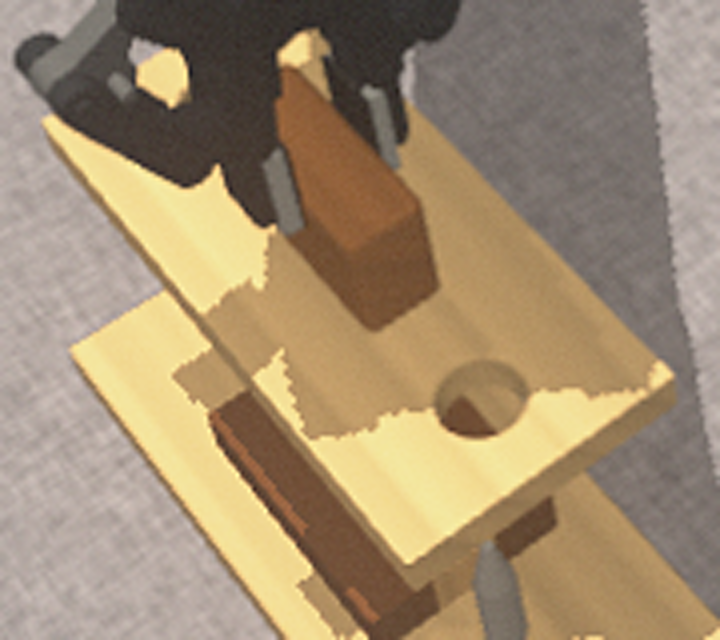

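```bash
python3 - <<'E'
from fit import *
c=vision.camera('top'); o=ctrl.get_obs(); print(o['tool_pos'])
zt=o['tool_pos'][2]-.0226+.015
f=lambda p:(np.array(p,float)+.5)/5-.5+[425,130]
w=toworld(c,f([[148,72],[424,70],[433,682],[155,682]]),zt);print('top corners',w[:,:2].round(4).tolist(),'mean',w.mean(0),'len',np.linalg.norm(w[0]-w[3]),np.linalg.norm(w[1]-w[2]),np.linalg.norm(w[0]-w[1]))
w=toworld(c,f([[291,163],[291,590]]),zt);print('holes mean',w.mean(0),'ang',np.degrees(np.arctan2((w[0]-w[1])[1],(w[0]-w[1])[0])),'d',np.linalg.norm(w[0]-w[1]))
s=vision.camera('scene')
g=lambda p:(np.array(p,float)+.5)/4-.5+[100,240]
w=toworld(s,g([[484,399]]),zt);print('scene hole -> near/far',w)
w=toworld(s,g([[408,567],[668,378],[48,118]]),zt);print('scene corners',w)
E
```

```text
[ 0.5445193  -0.26817988  0.16236538]
top corners [[0.645, -0.2223], [0.6452, -0.3124], [0.4448, -0.3129], [0.4449, -0.2228]] mean [ 0.54496066 -0.26756998  0.15476538] len 0.2001723058933376 0.20041024430916 0.09004445341874331
holes mean [ 0.54481516 -0.26805625  0.15476538] ang -0.6071791441587915 d 0.1400336739347236
scene hole -> near/far [[ 0.61681846 -0.26587031  0.15476538]]
scene corners [[ 0.64657443 -0.31084268  0.15476538]
 [ 0.64478381 -0.22269408  0.15476538]
 [ 0.44654217 -0.31032421  0.15476538]]
```

Relative to the jig, the top view puts the plate at +4.4/+5.4 mm and the scene view at +3.9/+7 mm. I'll correct by about 4 mm and 6 mm and go down to just above the pins.

Request:
{"api": "send_rows", "payload": {"plan": [[[1, 0.2, -0.3, 0, 0], [1, 0.4, -0.6, 0.5, 0], [1, 0.4, -0.6, 1.5, 0], [1, 0.4, -0.6, 2.5, 0], [1, 0.4, -0.6, 3.5, 0], [1, 0.4, -0.6, 4.5, 0], [1, 0.4, -0.6, 5, 0], [1, 0.4, -0.6, 5.5, 0], [1, 0.4, -0.6, 5.5, 0], [1, 0.4, -0.6, 5.5, 0], [1, 0.4, -0.6, 5.5, 0]]]}}

```text
clock: 9.6
tool_pos: [0.5408, -0.2747, 0.1078]
tcp_rot: [[-1.0, -0.009, 0.001], [-0.009, 1.0, -0.0], [-0.001, -0.0, -1.0]]
force: [0.2, 0.6, -2.1]
finger_gap: 0.0241
```

```bash
python3 st.py 0.5408 -0.2736 0.0606
python3 - <<'E'
from fit import *
c=vision.camera('top');cv2.imwrite('pics/top5z.png',cv2.resize(c['pixels'][130:285,425:545],None,fx=5,fy=5,interpolation=cv2.INTER_CUBIC)[:,:])
c=vision.camera('scene');cv2.imwrite('pics/scene5z.png',cv2.resize(c['pixels'][270:470,100:300],None,fx=3.5,fy=3,interpolation=cv2.INTER_CUBIC))
E
```

```text
9.6 [ 0.5408 -0.2747  0.1078] yaw(y-90) 0.53 R [[-1.0, -0.0092, 0.0008], [-0.0092, 1.0, -0.0004], [-0.0008, -0.0004, -1.0]] F [ 0.2  0.6 -2.1] M [-0.02 -0.01 -0.01] gap 0.0241 q [ 0.09  0.43  0.43  1.58 -0.19  1.17  2.15]
shift cm [0.   0.11 4.72]
```

View pics/top5z.png

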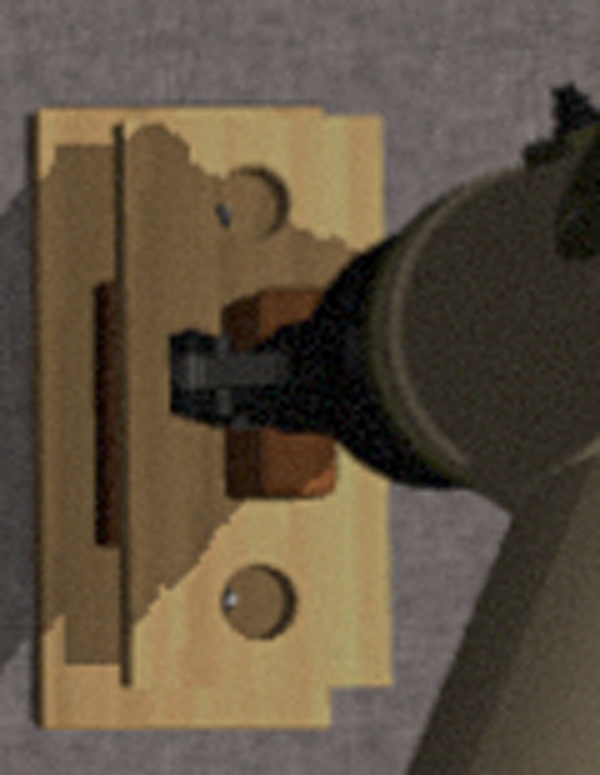

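View pics/scene5z.png

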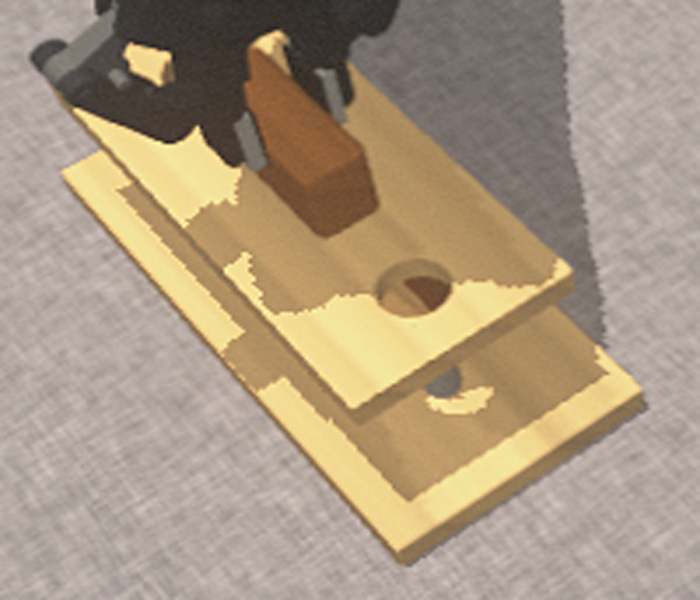

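The pin tips show through the left edges of the holes, at zoom (223,215) and (230,600), which is where they should appear given parallax. I'll compare pins with holes directly.

```bash
python3 - <<'E'
from fit import *
c=vision.camera('top'); o=ctrl.get_obs(); print(o['tool_pos'])
zt=o['tool_pos'][2]-.0226+.015
f=lambda p:(np.array(p,float)+.5)/5-.5+[425,130]
pins=lambda p:[p[:2]+s*.07*np.array([np.cos(p[2]),np.sin(p[2])]) for s in(1,-1)]
print('jig pins',pins(np.array([.5415,-.2733,.004])))
print('pin tips seen',toworld(c,f([[222,215],[229,600]]),.072)[:,:2])
print('holes',toworld(c,f([[255,202],[258,601]]),zt)[:,:2])
w=toworld(c,f([[122,124],[383,116],[392,686],[130,686]]),zt);print('corners',w[:,:2].tolist(),w.mean(0))
# pins in first image
im=cv2.imread('pics/top0.png');cv2.imwrite('pics/pins0.png',cv2.resize(im[160:265,430:500],None,fx=7,fy=7,interpolation=cv2.INTER_CUBIC)[:,:])
P=np.array([.5415,-.2733,.004])
b=cv2.imread('pics/pins0.png')
for q in pins(P):
    for z,col in((.018,(0,255,0)),(.074,(0,0,255))):
        u=(proj(c,[*q,z])[0]-[430,160]+.5)*7-.5; cv2.drawMarker(b,tuple(np.round(u).astype(int).tolist()),col,0,14,1)
s0=cv2.imread('pics/scene0.png')[270:470,100:300]; s0=cv2.resize(s0,None,fx=3.6,fy=3.6); cs=vision.camera('scene')
for q in pins(P):
    for z,col in((.018,(0,255,0)),(.074,(0,0,255))):
        u=(proj(cs,[*q,z])[0]-[100,270]+.5)*3.6-.5; cv2.drawMarker(s0,tuple(np.round(u).astype(int).tolist()),col,0,14,1)
cv2.imwrite('pics/pins0.png',b);cv2.imwrite('pics/pins0s.png',s0[:600])
E
```

```text
[ 0.54072747 -0.2746396   0.10771808]
jig pins [array([ 0.61149944, -0.27302   ]), array([ 0.47150056, -0.27358   ])]
pin tips seen [[ 0.61081863 -0.27173512]
 [ 0.47137396 -0.27282918]]
holes [[ 0.6109248  -0.2745913 ]
 [ 0.47107553 -0.2741686 ]]
corners [[0.6385891128085083, -0.22833962324608775], [0.6409420618456532, -0.3194276778604579], [0.4414126203130631, -0.32017924306567735], [0.4415021151915848, -0.22933140417484196]] [ 0.54061148 -0.27431949  0.10011808]
```

View pics/pins0.png

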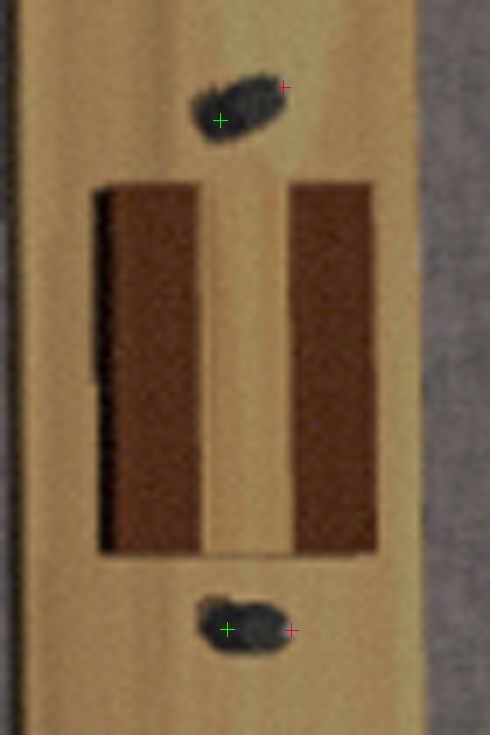

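View pics/pins0s.png

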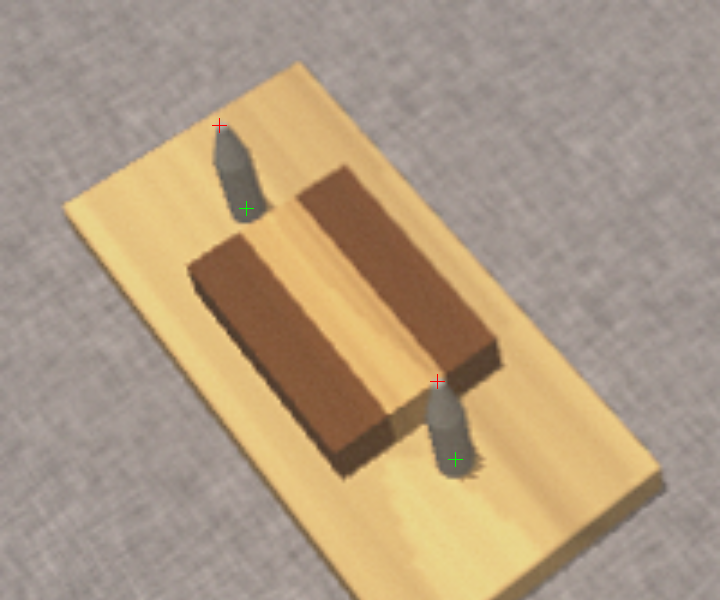

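Pins and holes agree to about 1–1.5 mm, against 6 mm of clearance. I'll nudge y by +1 mm and lower slowly.

Request:
{"api": "send_rows", "payload": {"plan": [[[1, 0, 0.1, 0.4, 0], [1, 0, 0.1, 0.9, 0], [1, 0, 0.1, 1.4, 0], [1, 0, 0.1, 1.9, 0], [1, 0, 0.1, 2.4, 0], [1, 0, 0.1, 2.9, 0], [1, 0, 0.1, 3.4, 0], [1, 0, 0.1, 3.8, 0], [1, 0, 0.1, 4.2, 0], [1, 0, 0.1, 4.4, 0], [1, 0, 0.1, 4.5, 0], [1, 0, 0.1, 4.5, 0]]]}}

```text
clock: 11.0
tool_pos: [0.5405, -0.2735, 0.0623]
tcp_rot: [[-1.0, -0.009, -0.0], [-0.009, 1.0, 0.0], [0.0, 0.0, -1.0]]
force: [0.3, 0.3, -1.3]
finger_gap: 0.0244
```

```bash
python3 st.py 0.5408 -0.2736 0.0606
python3 - <<'E'
from fit import *
c=vision.camera('scene');cv2.imwrite('pics/scene6z.png',cv2.resize(c['pixels'][270:470,100:300],None,fx=3,fy=3,interpolation=cv2.INTER_CUBIC))
E
```

```text
11.0 [ 0.5405 -0.2735  0.0623] yaw(y-90) 0.53 R [[-1.0, -0.0092, -0.0001], [-0.0092, 1.0, 0.0], [0.0001, 0.0, -1.0]] F [ 0.3  0.3 -1.3] M [-0.01 -0.02  0.02] gap 0.0244 q [ 0.1   0.48  0.42  1.63 -0.21  1.08  2.16]
shift cm [-0.03 -0.01  0.17]
```

View pics/scene6z.png

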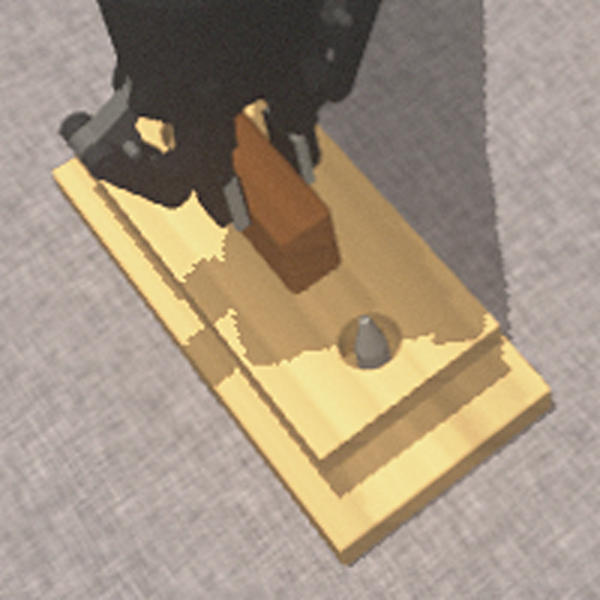

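The near pin stands up through the middle of its hole at (370,340). The force doesn't show contact yet, so I'll go down the last couple of mm.

Request:
{"api": "send_rows", "payload": {"plan": [[[1, 0, 0, 0.05, 0], [1, 0, 0, 0.1, 0], [1, 0, 0, 0.15, 0], [1, 0, 0, 0.2, 0], [1, 0, 0, 0.2, 0], [1, 0, 0, 0.2, 0], [1, 0, 0, 0.2, 0]]]}}

```text
clock: 11.75
tool_pos: [0.5405, -0.2735, 0.0606]
tcp_rot: [[-1.0, -0.009, 0.0], [-0.009, 1.0, 0.0], [-0.0, 0.0, -1.0]]
force: [-3.1, 1.9, 5.3]
finger_gap: 0.0246
```

Contact: Fz went from -1.3 to +5.3 N at exactly the expected height. Releasing and then backing off.

Request:
{"api": "send_rows", "payload": {"plan": [[[0.3, 0, 0, 0, 0], [-0.2, 0, 0, 0, 0], [-0.6, 0, 0, 0, 0], [-1, 0, 0, 0, 0], [-1, 0, 0, 0, 0], [-1, 0, 0, 0, 0], [-1, 0, 0, 0, 0], [-1, 0, 0, 0, 0], [-1, 0, 0, 0, 0], [-1, 0, 0, 0, 0]]]}}

```text
clock: 12.75
tool_pos: [0.5405, -0.2735, 0.0603]
tcp_rot: [[-1.0, -0.009, -0.0], [-0.009, 1.0, -0.0], [0.0, -0.0, -1.0]]
force: [-0.2, -0.2, -0.7]
finger_gap: 0.0851
```

```bash
python3 st.py
python3 - <<'E'
from fit import *
c=vision.camera('scene');cv2.imwrite('pics/scene7z.png',cv2.resize(c['pixels'][270:470,100:300],None,fx=3,fy=3,interpolation=cv2.INTER_CUBIC))
E
```

```text
12.75 [ 0.5405 -0.2735  0.0603] yaw(y-90) 0.53 R [[-1.0, -0.0092, -0.0], [-0.0092, 1.0, -0.0], [0.0, -0.0, -1.0]] F [-0.2 -0.2 -0.7] M [ 0.03 -0.04 -0.01] gap 0.0851 q [ 0.1   0.48  0.42  1.63 -0.22  1.08  2.16]
```

View pics/scene7z.png

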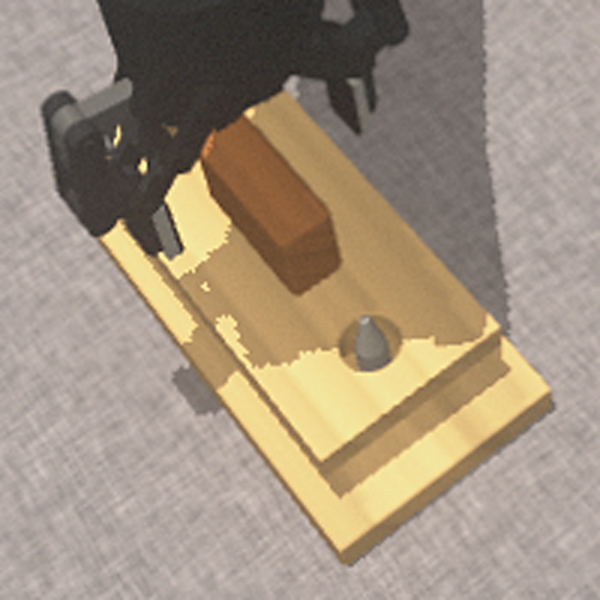

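The fingers are open and clear of the handle, and the plate did not move. Retreating straight up.

Request:
{"api": "send_rows", "payload": {"plan": [[[-1, 0, 0, -1, 0], [-1, 0, 0, -3, 0], [-1, 0, 0, -6, 0], [-1, 0, 0, -9, 0], [-1, 0, 0, -12, 0], [-1, 0, 0, -15, 0], [-1, 0, 0, -16, 0], [-1, 0, 0, -16, 0], [-1, 0, 0, -16, 0]]]}}

```text
clock: 13.7
tool_pos: [0.5401, -0.2733, 0.2193]
tcp_rot: [[-1.0, -0.009, -0.001], [-0.009, 1.0, 0.0], [0.001, 0.0, -1.0]]
force: [-0.8, 0.2, -0.6]
finger_gap: 0.0854
```

```bash
python3 st.py
python3 - <<'E'
from fit import *
for n in('scene','top'):
    c=vision.camera(n)
    cv2.imwrite(f'pics/{n}8.png',c['pixels'])
    for r in nets.cut_out(n,'press_plate'): print(n,r['confidence'],r['point'],*(fit('press_plate',[(c,r['region'])],[.541,-.273,.005],.038) if r['confidence']>.4 else ()))
E
```

```text
13.7 [ 0.5401 -0.2733  0.2193] yaw(y-90) 0.53 R [[-1.0, -0.0092, -0.0012], [-0.0092, 1.0, 0.0005], [0.0012, 0.0005, -1.0]] F [-0.8  0.2 -0.6] M [ 0.06  0.02 -0.03] gap 0.0854 q [ 0.08  0.36  0.46  1.43 -0.16  1.39  2.12]
scene 0.74 [195.4, 354.8] [ 0.54152572 -0.27282108  0.00331265] 0.025477863495651287
```

View pics/scene8.png

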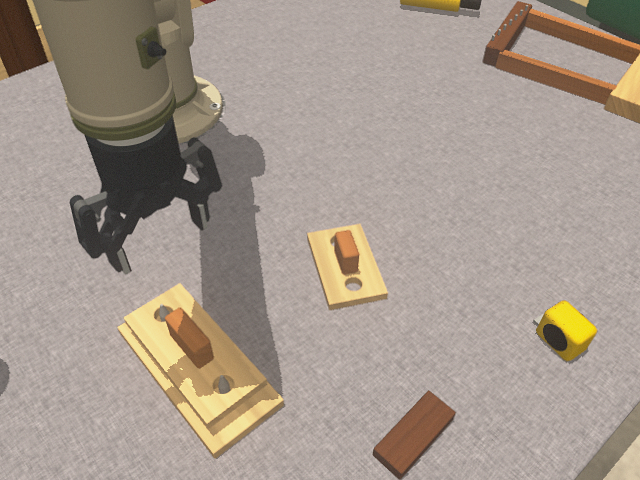

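View pics/top8.png

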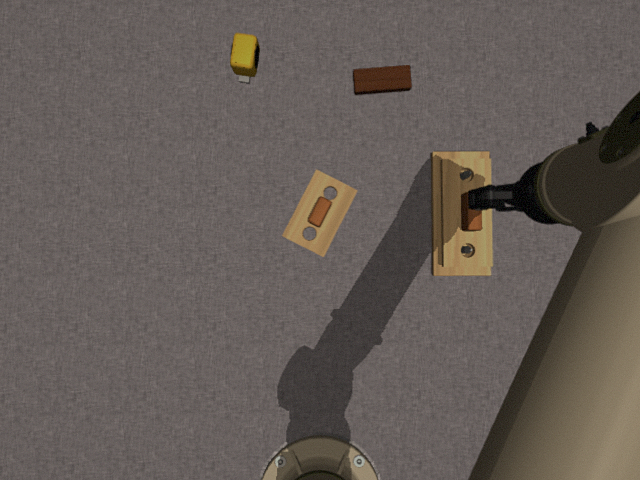

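Both pins show through the holes, at scene (163,312) and (223,384) and at top (467,174) and (467,250). The plate fits at (0.5415, -0.2728), within 1 mm of the jig's middle, and the short plate hasn't moved. Handing in.

```bash
python3 -c "
from rig import sign_off
print(sign_off())"
```

```text
the job is handed in; nothing more can be done
None
```

I lifted the longer plate by its handle, carried it level to the jig and lowered it over both guide pins. I opened the fingers only after it touched down on the blank, then backed the gripper off about 16 cm. I handed in at about 14 s of the 38 s allowed.

**Last checks:**
- **Pins:** both showed through the plate's holes in both camera views.
- **Position:** the scene-camera fit, run with the underside at its 38 mm home height, put the plate within about 1 mm and 0.1° of the jig's middle.
- **Height and level:** contact came at the tool height expected for 38 mm, pressing with about 7 N. I did not measure height or level directly after release; the pictures look flat.
- **Short plate:** it looked unmoved in the pictures.

**Misses and disagreements:**
- **Missed or wrong detections:** one early network call found nothing. One top-view result for the longer plate was another object, so I used the scene fit and the hole positions instead.
- **Last top view:** the network did not find the plate there, so that check was by eye only.
- **Cameras:** the two views differed by about 1–1.5 mm on where the plate sat relative to the jig, inside the 6 mm clearance around each pin.

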